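# Clock a bearing cover against the spring pin of its measuring fixture and clamp it

## Robot

A 7-joint arm with a two-finger parallel gripper is mounted at the origin on a cart in front of the work surface, level with it; the furniture and walls round the work are solid. World frame = base frame: x ahead of the robot, y to its left, z up, the work surface at z = 0. Lengths are in mm, angles in rad, forces in N, time in s.
With the tool pointing down it reaches from about 425 to 875 mm from the base axis. Payload 4.7 kg.
Tool frame: the origin (TCP) lies midway between the tips of the shut fingers; the grasp point (between the pads) lies 19 mm behind it (manip.grip_point_offset is the distance from the TCP to the grasp point, in mm); z points along the fingers, y is the line along which they close (so a half turn about z gives the same grasp; the last joint's range is limited). The gripper opens to 85 mm and grips with 20 to 120 N. Pads are 22 mm wide; open, the fingers measure 114 mm over their backs; the gripper's body (76 mm by 85 mm) begins 54 mm behind the grasp point. The pads swing forward as they close: fully open they stand 13 mm farther back than shut.
Start: joints at [1.125, 0.321, -0.07, 1.45, 0.023, 1.371, -0.057], TCP at [288.434, -582.521, 231.349] pointing down, gripper open.
Joint ranges: [-2.86, 2.86], [-0.3, 2.09], [-1.38, 1.24], [0.06, 2.45], [-1.56, 4.7], [0.09, 2.05], [-2.69, 2.69]. Speed limits (rad/s): [2.57, 2.57, 3.14, 3.14, 3.14, 3.14, 3.14].

## Interface

Orientations are given as a unit quaternion [x, y, z, w].
In Python, from plant import manip gives the robot as it stands. The module is installed in compiled form; this text tells all that it offers.
- The arm moves only by the shell command python3 -m crank 'ROWS' [FORCE]. ROWS is JSON, a list of rows, each a list of 5 numbers: the opening, from -1 (shut) to 1 (fully open), so that 0 is half open, then the shift along the tool's x, y, z in m, then the turn about the tool's z in degrees. In form: [[hand, tx, ty, tz, spin], ...]. A call has 1 to 8 rows; each row is the pose to reach, as a shift and turn from the pose commanded when the call began, along the tool's axes at that moment; what a row does not reach only later rows make up. A row lasts 1/8 s, in which the tool goes at most 62.5 mm and 10.7 degrees, less where a joint would pass 70% of its speed; a pose out of reach is approached as far as the arm can. A call with a gripper value outside its range is refused whole. The fingers move at their own pace and stop on an object; FORCE is the grip in N (left out, the last holds). Time passes only in rows, so rows that repeat a pose let the fingers close. It gives the time, the measured TCP pose, the force, the opening and the grip force at its end, in the units of the state.
- manip.get_state(): the state, without advancing time (a new reading comes with each control period).
- manip.get_image(name): name is "scene" or "side" or "wrist"; returns the picture (420x560x3 uint8, red, green, blue); there is no depth.
- manip.camera_params(name): a dict with "fx", "fy", "cx", "cy" (pixels), "k1" (the pictures are not rectified: a ray, as slopes to the right and down, at radius r is drawn at 1 + k1 r^2 times it, then the intrinsics apply), "pose" (4x4, takes a point from camera to world coordinates). Camera axes: x right, y down, z forward; pixel columns grow to the right and rows downward; lengths in mm; the calibration is good to about 2 mm. A picture is of the moment at which its call begins: read the wrist's pose just before it. camera_params takes no time and is no camera call; for the wrist camera it gives the pose at the moment of the call.
- manip.close_job(): hands the job in; it is judged then, once.
Trained networks look in the newest picture that a camera, given by its name, has taken for a name from the list of things; names that differ only in an ending like _2 or _b are one class to them, and where a whole thing is asked for, a point or a joint stands for the part that bears it (a point fixed in the world has none). Each returns a list of dicts, best first, with "score" (0 to 1); they miss things now and then, are a little off and sometimes report something else, mostly with a low value. They report only what shows in the picture. A call takes as long as a camera call. They do not tell look-alikes from the thing itself.
- manip.find_in(label, camera): "centre" ([x, y, z] in mm, in world coordinates, good to about 4 mm: the middle of the surface that is visible of it).
- manip.trace(label, camera): "mask" (420x560 bool, what is visible of it).
The state is a dict: "clock": time; "q": joint angles; "joint_velocities": joint speeds; "effort": joint torques, N m; "tcp_pos": TCP position; "eef_rot": TCP orientation; "wrist_force": force on the tool from outside, world axes, zero at the start; "ft_torque": the same for the moment, N m; "gripper_width": opening from 0.0 (shut) to 1.0 (fully open); "grasp_force": force on a finger pad.
Only numpy, scipy, OpenCV 4.12 (cv2) and the standard library are available. Lean on these libraries where they do the work, as an engineer would, in place of code of your own. Each camera call takes 0.05 s, during which the arm holds its last target. There are 200 camera calls.

## Task

Get the three-eared bearing cover ready for measuring: push one of its ears round, counter-clockwise as seen from above, until the fixture's spring pin drops into the notch, go on until the side of the notch bears on the pin, and lean on it there for a moment with a push of about 10 N on the ear (much less leaves it loose, and more than 20 N on the pin bends it). Then swing the green clamp arm by its knob right over, until its spring pad presses on the middle of the cover. Leave the cover bearing on the pin, and do not disturb the slide frame, the specimen cup and the hand tool lying about.

Things in the scene. Friction and masses are not known exactly. Their poses are not given: they have to be found in the camera images.
- fixture: clocking fixture, fixed to the desk: black plate 190 x 204 mm, top 15 mm above the desk. Origin on the axis of its centring spigot, at desk level, z up. The grey plunger housing stands 0.873 rad counter-clockwise from the fixture's +x: block 67 to 99 mm from the axis, 26 mm wide (foot 40 mm), 47 mm high, pin at height 37 mm. Clamp post at x 15, y -84 mm
- seat_center (a point): point on the spigot's axis, 19 mm above the desk, at the level of the six seat pads on which the cover's underside lies; the cover turns about this axis
- cover: bright metal bearing cover, 0.35 to 0.65 kg, loose on the spigot with 1 mm of play. Origin: centre of its underside, z up. Flange of radius 41 mm, 0 to 11 mm high, with three ears; above it a round register of radius 38 mm, 11 to 25 mm high, on which the pin rides; boss with sloping edge, flat top of radius 17 mm at 29 mm. Turning it takes 2 to 8 N on an ear, about 2 N once the pin is in, more as the notch bears on the pin
- notch_mouth (a point): middle of the mouth of the notch in the register, 38 mm from the cover's axis in the direction of the cover's +x; the notch is 14 mm wide, 11 mm deep, as high as the register and blackened inside. At the start it is 0.6 to 1.6 rad clockwise of the pin
- ear1 (a point): centre of the round end of ear 1, 53 mm from the axis, 60 deg counter-clockwise of the notch. Each ear is 20 mm wide with straight sides parallel to its radius, reaches 63 mm from the axis and is 0 to 11 mm above the cover's underside
- ear2 (a point): the same of ear 2, opposite the notch (180 deg). Leaning on an ear 55 to 60 mm from the axis, 2 to 6 N are lost to friction on seat and spigot and the pin feels about 1.6 times the rest
- ear3 (a point): the same of ear 3, 300 deg counter-clockwise of the notch
- plunger: spring pin, steel, 8 mm in diameter, round nose, red knob behind the housing. Origin: tip of the nose; x points outward along the pin. Its spring (3 to 6 N) pushes it towards the spigot's axis; it rides on the register 7 to 9 mm short of home and springs home by itself when the notch comes past. It cannot move sideways; over 20 N from the cover bends it
- pin_home (a point): point of the fixture, 29 mm from the spigot's axis, where the tip of the pin is when it is fully home in the notch
- pin_flank (a point): point on the side of the pin that the notch must bear on (clockwise side seen from above), 4 mm from the pin's axis and 6 mm behind its tip
- notch_flank (a point): point on the side wall of the notch (the one at y = -7 mm of the cover), 35 mm from the cover's axis; with the pin home the notch has about 6 mm of play, and when this side bears on the pin this point and pin_flank coincide in plan to about 1 mm
- clamp (a joint): swing of the green clamp arm about its vertical post: 0 rad with the pad over the middle of the cover (against its stop), growing as the arm is swung away clockwise seen from above, up to 1.45 rad; starts at 1.05 to 1.4 rad, stays where it is left. Takes about 1 N at the knob, up to 5 N while the pad climbs on the boss
- clamp_pivot (a point): point on the axis of the clamp post, 64 mm above the desk
- clamp_knob (a point): centre of the black upright knob of the clamp arm (radius 9 mm, from 77 to 98 mm above the desk on a thinner stem), 112 mm from the pivot axis; the arm's top is 70 mm above the desk
- clamp_pad: sprung round black pad under the clamp arm, radius 10 mm, 85 mm from the pivot axis; origin: its lowest point, 46 mm above the desk when free; pressed up 2 mm when it stands on the cover's boss (48 mm above the desk), with about 4 N
- slide_frame: bystander: flat white slide frame 105 x 60 x 8 mm, origin at the centre of its underside
- specimen_cup: bystander: white open specimen cup, diameter 73 mm, 41 mm high, origin at the centre of its underside
- grip_tool: bystander: black and green hand tool, 36 x 135 x 37 mm, long along its y, origin at its underside
Not all that is in view belongs to the job. Leave any black look-alike of the cover alone.

How it is judged (in metres and radians):
On the way, in this order (a step that is already met when the one before it is completed fails the run):
1. the pin is home in the notch and the notch's side presses on it with over 4 N for 0.3 s, while the clamp arm is still swung away (horizontal distance between plunger and pin_home below 0.003 m and horizontal distance between pin_flank and notch_flank below 0.0025 m and contact force between plunger and cover above 4 N and value of joint clamp above 0.7 rad), for 0.3 s.
2. the clamp's pad stands on the middle of the cover and presses on it (value of joint clamp below 0.1 rad and contact force between clamp_pad and cover above 2 N), for 0.2 s.
At the end, for the whole second after the job is handed in: the pin is within 3 mm of fully home in the notch, the notch's side is within 2.5 mm of the pin, the clamp arm is within 0.1 rad of its stop and its pad presses on the cover with over 2 N, the cover lies flat and at rest (all of step 2 and horizontal distance between plunger and pin_home below 0.003 m and horizontal distance between pin_flank and notch_flank below 0.0025 m and angle between cover's own z axis and vertical below 0.05 rad and linear speed of cover below 0.02 m/s); the robot touches nothing.
It fails at once if the pin is pressed by the cover with over 20 N (contact force between plunger and cover above 20 N).
It fails at once if a bystander (slide frame, specimen cup or hand tool) is moved by over 15 mm (distance of any of slide_frame, specimen_cup, grip_tool from where it was at the start of the episode above 0.015 m).
It also fails if it takes over 70 s, if anything falls off the work surface, if the arm or the gripper's body presses on something with over 40 N, if the wrist force passes 120 N, or if a joint passes its speed limit or range.

## Working session

There is one attempt and no reset: what is moved stays moved. The work goes in short steps, Python scripts to look and compute and a shell command to move; the robot and the scene stay as the last step left them, time stands still between calls to the robot, and variables do not carry over. Pictures are saved under pics/ and viewed, at most 10 in all, crops included, and the job is handed in when it is done.

```bash
mkdir -p pics; python3 - <<'E'
from plant import manip
import cv2,numpy as np
np.set_printoptions(precision=1,suppress=True)
s=manip.get_state();print(s)
for c in("scene","side"):
    im=manip.get_image(c);cv2.imwrite(f"pics/{c}0.png",im[:,:,::-1])
    p=manip.camera_params(c);print(c,p)
    for l in("fixture","cover","plunger","notch_mouth","ear1","ear2","ear3","clamp_knob","clamp_pad","clamp_pivot","seat_center","slide_frame","specimen_cup","grip_tool"):
        print(l,[(np.array(d["centre"]).round(),round(d["score"],2)) for d in manip.find_in(l,c)[:3]])
E
```

```text
{'clock': 0.0, 'q': array([ 1.1,  0.3, -0.1,  1.5,  0. ,  1.4, -0.1]), 'joint_velocities': array([-0.,  0., -0., -0., -0.,  0.,  0.]), 'effort': array([ -0. , -49.4,  -0.4, -31.4,   0. ,   0. ,   0. ]), 'tcp_pos': array([ 288.2, -582. ,  230.2]), 'eef_rot': array([ 1. ,  0.2, -0. , -0. ]), 'wrist_force': array([-0.5,  0.1, -0.5]), 'ft_torque': array([ 0.1, -0. ,  0. ]), 'grasp_force': 0.0, 'gripper_width': 1.0032540404654382}
scene {'fx': 506.132393332679, 'fy': 506.132393332679, 'cx': 286.91237815441633, 'cy': 211.37488098980378, 'k1': -0.1740061244060079, 'pose': array([[  -0.9,   -0.3,    0.3,  192.4],
       [  -0.4,    0.7,   -0.6, 1030.4],
       [  -0. ,   -0.6,   -0.8, 1145.3],
       [   0. ,    0. ,    0. ,    1. ]])}
fixture [(array([375., 411.,  20.]), 0.65), (array([524., 218.,  16.]), 0.59)]
cover [(array([486., 212.,  39.]), 0.84), (array([803., 142.,  27.]), 0.81), (array([525., 213.,  14.]), 0.53)]
plunger [(array([490., 210.,  41.]), 0.61)]
notch_mouth [(array([493., 210.,  47.]), 0.68), (array([805., 137.,  24.]), 0.68)]
ear1 [(array([492., 212.,  44.]), 0.93), (ar
[... 1109 characters left out ...]
[(array([809., 128.,  20.]), 0.59)]
ear1 [(array([804., 126.,  24.]), 0.67), (array([488., 178.,  42.]), 0.58)]
ear2 [(array([804., 126.,  24.]), 0.67), (array([488., 178.,  42.]), 0.58)]
ear3 [(array([804., 126.,  24.]), 0.67), (array([488., 178.,  42.]), 0.58)]
clamp_knob [(array([570., 161.,  70.]), 0.66)]
clamp_pad [(array([593., 180.,  76.]), 0.38)]
clamp_pivot [(array([524., 154.,  14.]), 0.69)]
seat_center [(array([490., 180.,  46.]), 0.73), (array([526., 151.,  13.]), 0.62)]
slide_frame [(array([689.,  18.,   7.]), 0.86), (array([344., 218.,  32.]), 0.19)]
specimen_cup [(array([375., 404.,  26.]), 0.96)]
grip_tool [(array([345., 220.,  29.]), 0.89), (array([493., 182.,  42.]), 0.67)]
```

View pics/scene0.png

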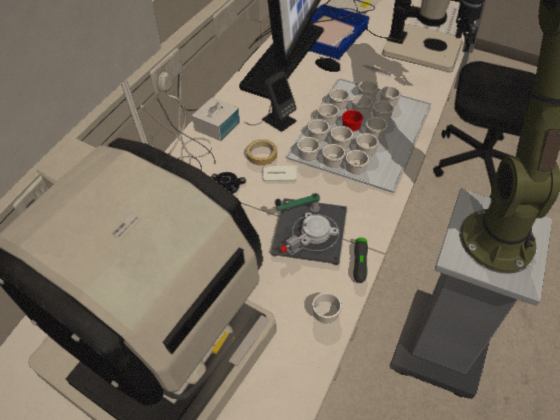

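View pics/side0.png

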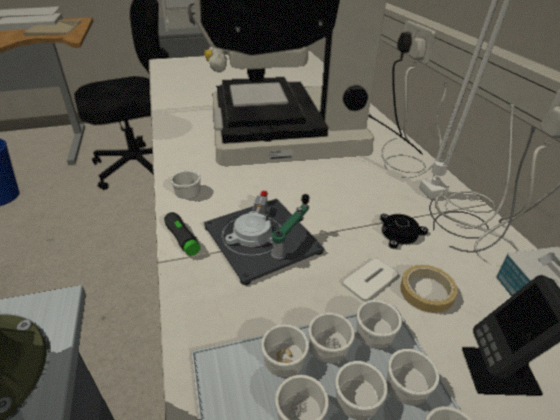

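The scene picture shows the fixture at about (312,232), with the cover at (316,230), the plunger's red knob at (283,248), the clamp arm at (297,202) and the tool at (360,258). The side picture shows the same fixture, with the post at (278,245) and the knob at (305,199). The black look-alike is at (403,229). Next I move the wrist camera above the fixture.

```bash
cat > h.py <<'E'
from plant import manip
import cv2,numpy as np
from scipy.spatial.transform import Rotation as Ro
np.set_printoptions(precision=4,suppress=True)
def tool(): 
    s=manip.get_state(); return np.array(s["tcp_pos"]),Ro.from_quat(s["eef_rot"]).as_matrix()
def delta(p):
    t,R=tool(); return R.T@(np.array(p)-t)/1000
def cam(c):
    p=manip.camera_params(c);T=np.array(p["pose"]);return p,T[:3,:3],T[:3,3]
def proj(P,c,cp=None):
    p,R,t=cp or cam(c);q=(np.atleast_2d(P)-t)@R;u=q[:,:2]/q[:,2:];r=(u**2).sum(1,keepdims=True);u=u*(1+p["k1"]*r)
    return u*[p["fx"],p["fy"]]+[p["cx"],p["cy"]]
def ray(uv,z,c,cp=None):
    p,R,t=cp or cam(c);d=(np.atleast_2d(uv)-[p["cx"],p["cy"]])/[p["fx"],p["fy"]];u=d.copy()
    for _ in range(20): u=d/(1+p["k1"]*(u**2).sum(1,keepdims=True))
    v=np.c_[u,np.ones(len(u))]@R.T;return t+v*((z-t[2])/v[:,2])[:,None]
E
python3 - <<'E'
from h import *
t,R=tool();print(t,R);p,Rc,tc=cam("wrist");print(p["fx"],p["k1"],R.T@Rc,R.T@(tc-t))
for w in([480,-200,300],[470,150,340]):print(delta(w))
E
```

```text
[ 288.4244 -582.5421  231.3548] [[ 0.8961  0.4438  0.    ]
 [ 0.4438 -0.8961 -0.0001]
 [-0.0001  0.0001 -1.    ]]
377.2479070315083 -0.09456082894564614 [[ 0.0001 -0.9653 -0.2612]
 [ 1.      0.0002 -0.0002]
 [ 0.0003 -0.2612  0.9653]] [  66.0172    0.1862 -143.0004]
[ 0.3414 -0.2578 -0.0687]
[ 0.4878 -0.5759 -0.1087]
```

```bash
python3 -m crank '[[0,0.05,-0.037,-0.01,0],[-0.5,0.1,-0.074,-0.02,0],[-1,0.15,-0.11,-0.03,0],[-1,0.2,-0.15,-0.04,0],[-1,0.245,-0.185,-0.05,0],[-1,0.29,-0.22,-0.06,0],[-1,0.34,-0.258,-0.069,0],[-1,0.34,-0.258,-0.069,0]]'; python3 - <<'E'
from h import *
print(delta([430,180,340]))
E
```

```text
clock: 2.5
tcp_pos: [481.5, -194.3, 301.8]
eef_rot: [0.972, 0.233, 0.002, 0.0]
wrist_force: [0.1, -0.5, -0.2]
gripper_width: -0.002
grasp_force: 0.0
[ 0.1239 -0.3569 -0.0382]
```

```bash
python3 -m crank '[[-1,0.02,-0.06,-0.005,0],[-1,0.04,-0.12,-0.01,0],[-1,0.06,-0.175,-0.02,0],[-1,0.08,-0.23,-0.03,0],[-1,0.1,-0.28,-0.035,0],[-1,0.115,-0.33,-0.04,0],[-1,0.125,-0.36,-0.04,0],[-1,0.125,-0.36,-0.04,0]]'; python3 - <<'E'
from h import *
t,R=tool();print(t,R,delta([430,180,340]))
print(proj([485,185,19],"wrist"))
cv2.imwrite("pics/w1.png",manip.get_image("wrist")[:,:,::-1])
E
```

```text
clock: 3.5
tcp_pos: [430.2, 179.8, 340.6]
eef_rot: [0.973, 0.23, 0.0, 0.0]
wrist_force: [-0.3, 0.3, -0.4]
gripper_width: 0.001
grasp_force: 0.0
[430.2078 179.8334 340.5888] [[ 0.894   0.4481  0.0007]
 [ 0.4481 -0.894   0.    ]
 [ 0.0006  0.0003 -1.    ]] [-0.0001 -0.0002  0.0006]
[[294.5299 116.7124]]
```

View pics/w1.png

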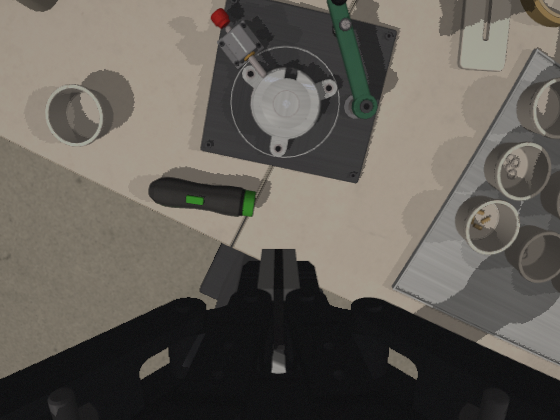

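The wrist view shows the cover's boss at (286,102) and the notch at (291,73). The ears are at (250,73), (330,88) and (279,148), the red knob at (220,17), the clamp pivot at (365,107) and the clamp knob at (340,3).

```bash
python3 - <<'E'
from h import *
im=cv2.imread("pics/w1.png");cp=cam("wrist")
for n,uv,z in[("boss",(286,102),48),("notch",(291,73),44),("ear1",(250,73),30),("ear3",(330,88),30),("ear2",(279,148),30),("pivot",(366,106),70),("knob",(339,2),98),("c1",(203,149),15),("c2",(357,182),15),("c3",(399,30),15),("spring",(262,69),37)]:
    print(n,ray(uv,z,"wrist",cp)[0])
m=[(l,[(np.array(d["centre"]).round(),round(d["score"],2)) for d in manip.find_in(l,"wrist")[:2]]) for l in("cover","clamp_knob","notch_mouth","plunger")];print(m)
c=cv2.resize(im[0:200,190:420],None,fx=3,fy=3,interpolation=cv2.INTER_CUBIC);cv2.imwrite("pics/w1c.png",c)
E
```

```text
boss [496.0329 199.7951  48.    ]
notch [526.8795 208.9595  44.    ]
ear1 [507.1259 251.2696  30.    ]
ear3 [533.4174 161.0018  30.    ]
ear2 [444.5366 182.8715  30.    ]
pivot [530.6702 121.7141  70.    ]
knob [601.7237 197.6292  98.    ]
c1 [400.123  266.2407  15.    ]
c2 [448.8148  74.2313  15.    ]
c3 [631.2903 118.0812  15.    ]
spring [516.8009 240.3061  37.    ]
[('cover', [(array([494., 197.,  46.]), 0.7)]), ('clamp_knob', [(array([567., 158.,  72.]), 0.94), (array([498., 199.,  46.]), 0.55)]), ('notch_mouth', [(array([493., 198.,  40.]), 0.92)]), ('plunger', [(array([539., 303.,  43.]), 0.87)])]
```

View pics/w1c.png

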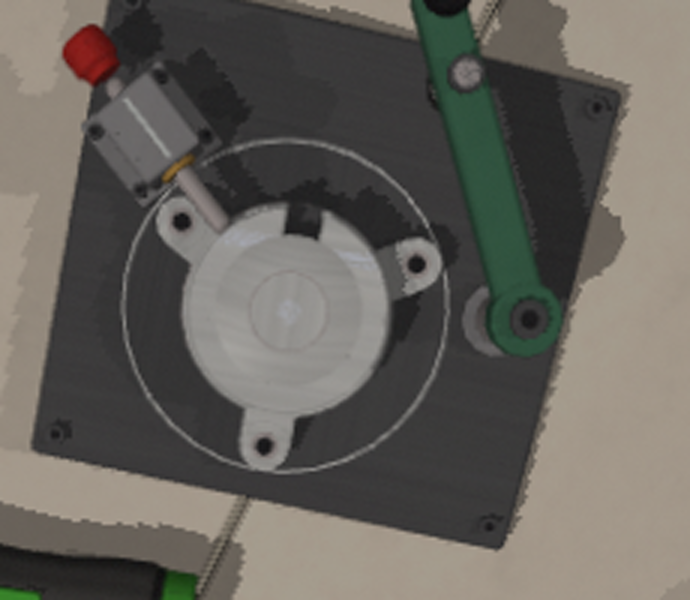

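```bash
python3 -m crank '[[-1,0.007,-0.017,0,5],[-1,0.014,-0.033,0.03,9],[-1,0.014,-0.033,0.08,9],[-1,0.014,-0.033,0.13,9],[-1,0.014,-0.033,0.18,9],[-1,0.014,-0.033,0.23,9],[-1,0.014,-0.033,0.28,9],[-1,0.014,-0.033,0.28,9]]'; python3 - <<'E'
from h import *
t,R=tool();print(t,R)
im=manip.get_image("wrist")[:,:,::-1].copy();cv2.imwrite("pics/w2.png",im)
print(proj([[444.5,183,30],[495,199,48],[429,216,22]],"wrist"))
E
```

```text
clock: 4.75
tcp_pos: [425.9, 211.1, 57.1]
eef_rot: [0.989, 0.15, -0.004, 0.0]
wrist_force: [0.0, -0.4, 0.1]
gripper_width: 0.001
grasp_force: 0.0
[425.9072 211.1474  57.0727] [[ 0.9548  0.2971 -0.0085]
 [ 0.297  -0.9549 -0.0019]
 [-0.0087 -0.0007 -1.    ]]
[[346.0795 229.8708]
 [359.0383 119.846 ]
 [271.7859 234.0795]]
```

View pics/w2.png

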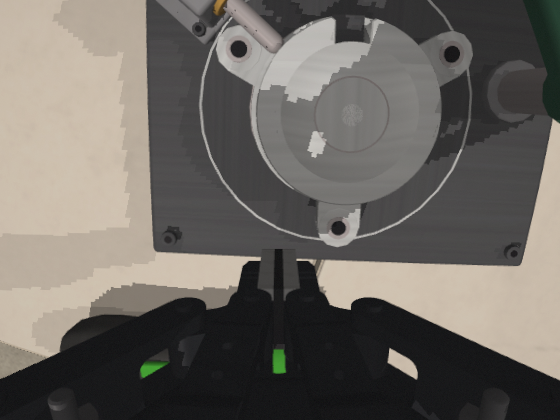

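The view shows ear 2's hole at (338,228), the other ears at (238,49) and (452,53), and the boss at (351,114). The fingertips at (279,255) are slimmer than I assumed.

```bash
python3 - <<'E'
from h import *
cp=cam("wrist")
e=ray([(238,49),(338,228),(452,53)],30,"wrist",cp);print(e, ray((351,114),48,"wrist",cp))
c=e.mean(0);c=c[:2];print(c)
a=np.degrees(np.arctan2(e[:,1]-c[1],e[:,0]-c[0]));print(a,a-[60,180,300], np.hypot(*(e[:,:2]-c).T))
sp=ray([(228,7),(277,44)],37,"wrist",cp);d=sp[0]-sp[1];print(sp,np.degrees(np.arctan2(d[1],d[0])),"pin from c",np.degrees(np.arctan2(*(sp[:,:2]-c)[:,::-1].T)))
k=ray([(155,251),(521,264)],15,"wrist",cp);print(k)
m=manip.trace
E
```

```text
[[508.2494 255.4704  30.    ]
 [444.2378 187.0793  30.    ]
 [535.9287 165.485   30.    ]] [[496.1821 202.8878  48.    ]]
[496.1387 202.6782]
[  77.0796 -163.2717  -43.068 ] [  17.0796 -343.2717 -343.068 ] [54.1635 54.1943 54.4664]
[[522.3156 263.0786  37.    ]
 [514.2173 239.6328  37.    ]] 70.94495219251691 pin from c [66.5686 63.9315]
[[398.3896 272.685   15.    ]
 [450.5434  75.7695  15.    ]]
```

```bash
python3 - <<'E'
from h import *
t,R=tool();print(t,delta([430,218,22]))
print(ray([(351,114)],48,"wrist"))
E
```

```text
[428.0368 212.4731  59.6268] [ 0.0036 -0.0047  0.0376]
[[496.1821 202.8878  48.    ]]
```

```bash
python3 -m crank '[[-1,0.003,-0.003,0,0],[-1,0.003,-0.003,0.015,0],[-1,0.003,-0.003,0.03,0],[-1,0.003,-0.003,0.038,0],[-1,0.003,-0.003,0.038,0]]'; python3 - <<'E'
from h import *
s=manip.get_state();print(s["tcp_pos"],s["wrist_force"])
E
```

```text
clock: 5.42
tcp_pos: [429.9, 217.0, 21.4]
eef_rot: [0.989, 0.151, -0.001, 0.0]
wrist_force: [0.3, -0.2, 0.4]
gripper_width: -0.005
grasp_force: 0.0
[429.9067 216.985   21.3592] [ 0.324  -0.2249  0.4451]
```

```bash
python3 -m crank '[[-1,0,0.004,0,0],[-1,0,0.008,0,0],[-1,0,0.01,0,0],[-1,0,0.012,0,0],[-1,0,0.014,0,0],[-1,0,0.016,0,0]]'
```

```text
clock: 6.18
tcp_pos: [435.6, 203.2, 22.5]
eef_rot: [0.988, 0.151, 0.0, -0.001]
wrist_force: [-0.6, 4.5, -0.4]
gripper_width: -0.001
grasp_force: 2.4
```

```bash
python3 - <<'E'
from h import *
t,R=tool();c=np.array([496,202.])
a=np.radians(17.4);X=np.array([np.cos(a),np.sin(a)]);Y=np.array([np.sin(a),-np.cos(a)])
r=np.array([435.6,202.8])-c
for f in range(5,61,5):
    q=np.radians(f);rr=np.array([[np.cos(q),-np.sin(q)],[np.sin(q),np.cos(q)]])@r-r
    print(f,(X@rr).round(1),(Y@rr).round(1))
E
```

```text
5 -1.4 5.1
10 -2.4 10.3
15 -2.9 15.5
20 -3.0 20.8
25 -2.6 26.0
30 -1.7 31.2
35 -0.4 36.3
40 1.3 41.3
45 3.5 46.1
50 6.1 50.7
55 9.1 55.0
60 12.4 59.1
```

```bash
python3 -m crank '[[-1,-0.0014,0.0051,0,-5],[-1,-0.0024,0.0103,0,-10],[-1,-0.0029,0.0155,0,-15],[-1,-0.003,0.0208,0,-20],[-1,-0.0026,0.026,0,-25],[-1,-0.0017,0.0312,0,-30],[-1,-0.0004,0.0363,0,-35],[-1,-0.0004,0.0363,0,-35]]'; python3 - <<'E'
from h import *
t,R=tool();c=np.array([496,202.]);print(t,np.degrees(np.arctan2(R[1,0],R[0,0])))
cv2.imwrite("pics/w3.png",manip.get_image("wrist")[:,:,::-1])
E
```

```text
clock: 7.18
tcp_pos: [446.2, 166.3, 22.2]
eef_rot: [0.898, 0.44, -0.0, 0.0]
wrist_force: [1.2, 0.1, 0.1]
gripper_width: -0.001
grasp_force: 0.1
[446.1608 166.3165  22.2219] 52.25470471154651
```

View pics/w3.png

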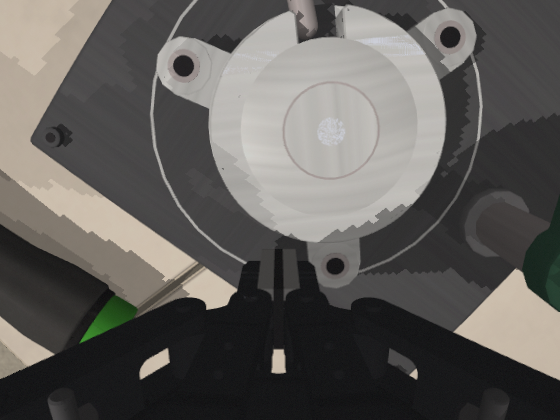

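The pin's nose is now in the notch. The pin is at x≈292-318 and the notch's right wall at about 343, so that wall still has to travel several mm.

```bash
python3 - <<'E'
from h import *
cp=cam("wrist")
e=ray([(183,66),(335,266),(450,38)],30,"wrist",cp)[:,:2];c=e.mean(0)
a=np.degrees(np.arctan2(*(e-c).T[::-1]));print(c,a-[60,180,300]+[0,360,360],np.hypot(*(e-c).T))
print(ray([(332,131)],48,"wrist",cp))
print([(d["centre"],d["score"]) for d in manip.find_in("plunger","wrist")[:2]])
s=manip.get_state();print(s["wrist_force"],s["tcp_pos"])
E
```

```text
[494.2457 201.7283] [58.6276 58.6664 58.4196] [53.3255 53.0818 53.1728]
[[494.6762 201.7709  48.    ]]
[([507.7, 239.4, 41.8], 0.55)]
[-1.3067  0.1375 -0.5721] [445.9321 166.1205  22.1029]
```

```bash
python3 -m crank '[[-1,-0.0005,0.002,0,-3],[-1,-0.001,0.004,0,-6],[-1,-0.001,0.006,0,-8],[-1,-0.001,0.008,0,-10],[-1,-0.0015,0.009,0,-11],[-1,-0.0015,0.01,0,-12],[-1,-0.0015,0.01,0,-12]]';python3 - <<'E'
from h import *
cv2.imwrite("pics/w4.png",manip.get_image("wrist")[:,:,::-1])
s=manip.get_state();print(s["wrist_force"],s["tcp_pos"])
E
```

```text
clock: 8.15
tcp_pos: [452.9, 159.6, 22.2]
eef_rot: [0.846, 0.532, -0.0, 0.0]
wrist_force: [-1.7, -0.8, 0.4]
gripper_width: -0.0
grasp_force: 0.7
[-1.7645 -0.4178 -0.9714] [452.9644 159.6328  22.224 ]
```

View pics/w4.png

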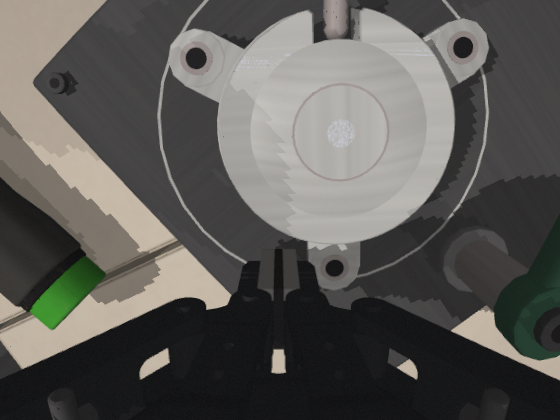

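The pin is home: it spans 323-348 px in a notch of 313-362 px, and the gap to the right wall is about 4 mm. I go on gently.

```bash
python3 -m crank '[[-1,0,0.001,0,-1],[-1,0,0.002,0,-2],[-1,0,0.003,0,-3],[-1,0,0.003,0,-3]]';python3 -m crank '[[-1,0,0.0005,0,0],[-1,0,0.001,0,-1],[-1,0,0.001,0,-1]]'
```

```text
clock: 8.7
tcp_pos: [455.3, 158.2, 22.1]
eef_rot: [0.832, 0.554, -0.001, -0.0]
wrist_force: [-3.6, -0.8, 0.9]
gripper_width: -0.002
grasp_force: 1.5
clock: 9.07
tcp_pos: [455.7, 157.9, 22.0]
eef_rot: [0.827, 0.562, -0.001, -0.0]
wrist_force: [-5.4, -0.9, 2.6]
gripper_width: 0.001
grasp_force: 2.6
```

```bash
python3 -m crank '[[-1,0,0.0005,0,0],[-1,0,0.0005,0,0]]';python3 -m crank '[[-1,0,0.0005,0,0],[-1,0,0.0005,0,0]]';python3 -m crank '[[-1,0,0.0005,0,0],[-1,0,0.0005,0,0]]'
```

```text
clock: 9.32
tcp_pos: [455.8, 157.8, 22.0]
eef_rot: [0.827, 0.562, -0.001, -0.0]
wrist_force: [-5.9, -1.8, 2.7]
gripper_width: -0.001
grasp_force: 3.0
clock: 9.57
tcp_pos: [456.0, 157.8, 22.0]
eef_rot: [0.827, 0.562, -0.001, -0.0]
wrist_force: [-7.2, -0.6, 2.9]
gripper_width: -0.001
grasp_force: 3.5
clock: 9.82
tcp_pos: [456.1, 157.7, 21.9]
eef_rot: [0.827, 0.562, -0.002, -0.001]
wrist_force: [-8.0, -1.9, 3.4]
gripper_width: 0.0
grasp_force: 4.0
```

```bash
python3 -m crank '[[-1,0,0.0005,0,0],[-1,0,0.001,0,0],[-1,0,0.001,0,0]]';python3 -m crank '[[-1,0,0.0005,0,0],[-1,0,0.0005,0,0]]';python3 -m crank '[[-1,0,0.0005,0,0],[-1,0,0.0005,0,0],[-1,0,0.0005,0,0]]';python3 - <<'E'
from h import *
cp=cam("wrist");im=manip.get_image("wrist")[:,:,::-1]
cv2.imwrite("pics/w5.png",cv2.resize(im[0:320,140:560],None,fx=1.8,fy=1.8))
s=manip.get_state();print(s["wrist_force"],s["ft_torque"],s["tcp_pos"])
E
```

```text
clock: 10.2
tcp_pos: [456.3, 157.6, 21.9]
eef_rot: [0.827, 0.562, -0.002, -0.001]
wrist_force: [-9.5, -0.9, 5.5]
gripper_width: -0.001
grasp_force: 5.1
clock: 10.45
tcp_pos: [456.5, 157.5, 21.8]
eef_rot: [0.827, 0.562, -0.003, -0.001]
wrist_force: [-10.9, 0.2, 6.4]
gripper_width: -0.001
grasp_force: 5.6
clock: 10.82
tcp_pos: [456.7, 157.4, 21.8]
eef_rot: [0.827, 0.562, -0.003, -0.001]
wrist_force: [-11.9, -0.8, 6.7]
gripper_width: 0.002
grasp_force: 6.1
[-11.4423  -0.1845   6.3928] [0.0121 2.2679 0.0158] [456.6135 157.3966  21.7799]
```

View pics/w5.png

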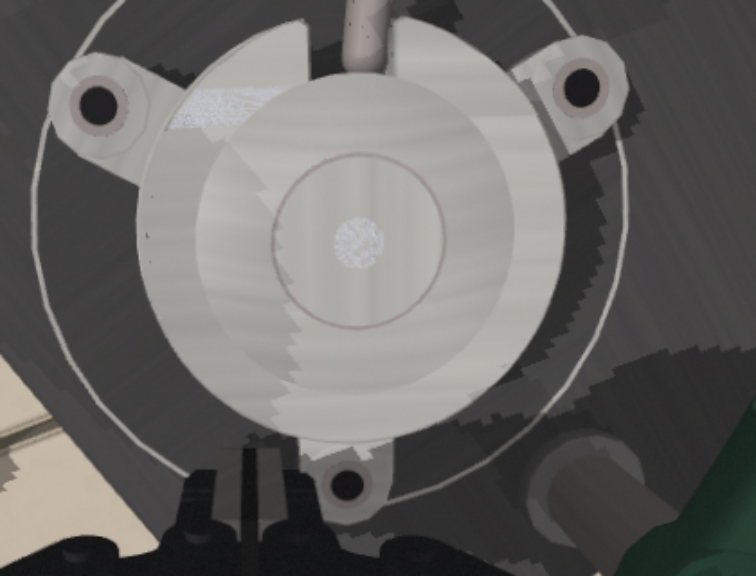

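The notch's right wall now lies on the pin, and the push is about 11 N. I hold it, then back off and rise.

```bash
python3 -m crank '[[-1,0,0,0,0],[-1,0,0,0,0],[-1,0,0,0,0],[-1,0,0,0,0],[-1,0,0,0,0]]';python3 -m crank '[[-1,0,-0.003,0,0],[-1,0,-0.006,0,0],[-1,0,-0.012,0,0],[-1,0,-0.018,0,0],[-1,0,-0.018,-0.04,0],[-1,0,-0.018,-0.09,0],[-1,0,-0.018,-0.15,0],[-1,0,-0.018,-0.15,0]]';python3 - <<'E'
from h import *
t,R=tool();print(t,np.degrees(np.arctan2(R[1,0],R[0,0])),manip.get_state()["q"])
im=manip.get_image("wrist")[:,:,::-1];cp=cam("wrist")
cv2.imwrite("pics/w6.png",im)
print(proj([[607,203,88]],"wrist",cp))
E
```

```text
clock: 11.5
tcp_pos: [456.6, 157.4, 21.8]
eef_rot: [0.827, 0.562, -0.003, -0.001]
wrist_force: [-11.9, -0.8, 6.3]
gripper_width: -0.002
grasp_force: 6.1
clock: 12.5
tcp_pos: [446.3, 164.9, 176.7]
eef_rot: [0.827, 0.562, 0.004, 0.003]
wrist_force: [0.6, 0.3, -0.9]
gripper_width: -0.002
grasp_force: 0.0
[446.2824 164.8528 176.6904] 68.3386311438646 [ 0.7289  0.0287 -1.1391  1.9178  0.0331  1.2031 -0.7998]
[[504.2688  56.3702]]
```

View pics/w6.png

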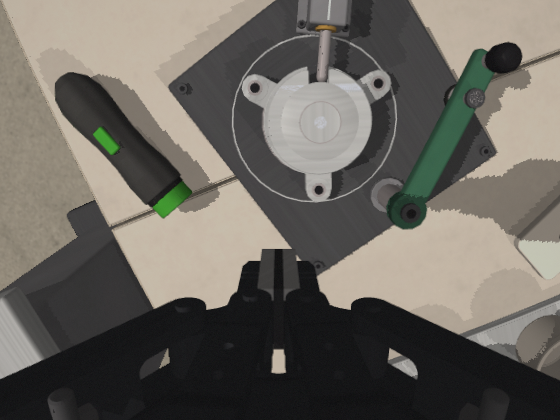

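```bash
python3 - <<'E'
from h import *
cp=cam("wrist")
P=ray([(409,211)],70,"wrist",cp)[0];K=ray([(506,57)],94,"wrist",cp)[0];B=ray([(321,122)],48,"wrist",cp)[0]
e=ray([(255,88),(318,190),(379,83)],30,"wrist",cp)[:,:2];c=e.mean(0)
a=np.degrees(np.arctan2(*(e-c).T[::-1]));print(c,a-[60,180,300]+[0,360,360],np.hypot(*(e-c).T))
f=lambda v:(np.degrees(np.arctan2(v[1],v[0])),np.hypot(v[0],v[1]))
print(P,K,B,f(K-P),f(B-P))
al=np.radians(f(K-P)[0]);k=P+112*np.array([np.cos(al),np.sin(al),0])
t,R=tool();tg=k[:2]+30*np.array([np.sin(al),-np.cos(al)]);print(k,tg,delta([*tg,177]))
E
```

```text
[492.6885 202.1027] [70.8127 70.0787 70.636 ] [52.4517 52.6563 53.1363]
[527.5008 125.4098  70.    ] [604.3165 202.8833  94.    ] [493.2562 202.3147  48.    ] (np.float64(45.244277781901644), np.float64(109.09994006163583)) (np.float64(114.00272843365937), np.float64(84.18460212777936))
[606.3584 204.9427  70.    ] [627.6619 183.8201] [ 0.0862  0.1627 -0.0018]
```

```bash
python3 -m crank '[[-1,0.02,0.045,0,6],[-1,0.045,0.09,0,12],[-1,0.065,0.13,0,18],[-1,0.086,0.163,0,23],[-1,0.086,0.163,0.03,23],[-1,0.086,0.163,0.065,23],[-1,0.086,0.163,0.093,23],[-1,0.086,0.163,0.093,23]]';python3 - <<'E'
from h import *
t,R=tool();psi=np.degrees(np.arctan2(R[1,0],R[0,0]));s=manip.get_state();print(t,psi,s["q"],s["wrist_force"])
E
```

```text
clock: 13.55
tcp_pos: [623.4, 182.6, 74.9]
eef_rot: [0.922, 0.386, -0.004, -0.001]
wrist_force: [0.2, 0.6, 0.2]
gripper_width: -0.001
grasp_force: 0.0
[623.4442 182.6285  74.8712] 45.41464953116631 [ 0.3397  0.6158 -0.9059  1.5922  0.5086  1.1946 -1.4499] [0.2068 0.618  0.2263]
```

```bash
python3 -m crank '[[-1,0,0,0,0],[-1,0,0,0,0]]';python3 - <<'E'
from h import *
t,R=tool();psi=np.degrees(np.arctan2(R[1,0],R[0,0]));print(psi)
P=np.array([527.5,125.4]);X,Y=R[:2,0],R[:2,1]
a0=45.2
for a in list(range(45,121,5)):
    q=np.radians(a);tg=P+112*np.array([np.cos(q),np.sin(q)])+17*np.array([np.sin(q),-np.cos(q)])
    d=tg-t[:2];print(a,(1000*np.array([X@d,Y@d])/1000).round(1),-(a-psi))
E
```

```text
clock: 13.8
tcp_pos: [627.0, 183.8, 80.6]
eef_rot: [0.923, 0.386, 0.001, 0.0]
wrist_force: [-0.1, -0.4, 1.0]
gripper_width: 0.001
grasp_force: 0.0
45.35379235137103
45 [  0.4 -12.1] 0.3537923513710268
50 [  1.5 -21.9] -4.646207648628973
55 [  1.7 -31.8] -9.646207648628973
60 [  1.1 -41.6] -14.646207648628973
65 [ -0.3 -51.4] -19.646207648628973
70 [ -2.6 -61. ] -24.646207648628973
75 [ -5.8 -70.4] -29.646207648628973
80 [ -9.7 -79.4] -34.64620764862897
85 [-14.4 -88.1] -39.64620764862897
90 [-19.9 -96.4] -44.64620764862897
95 [ -26.  -104.1] -49.64620764862897
100 [ -32.9 -111.3] -54.64620764862897
105 [ -40.3 -117.8] -59.64620764862897
110 [ -48.2 -123.7] -64.64620764862897
115 [ -56.6 -128.8] -69.64620764862897
120 [ -65.5 -133.3] -74.64620764862897
```

```bash
python3 -m crank '[[-1,0.0004,-0.012,-0.002,0],[-1,0.0015,-0.022,-0.002,-4],[-1,0.0017,-0.032,-0.002,-8],[-1,0.0011,-0.0416,-0.002,-13],[-1,-0.0003,-0.0514,-0.002,-18],[-1,-0.0026,-0.061,-0.002,-23],[-1,-0.0058,-0.0704,-0.002,-27],[-1,-0.0058,-0.0704,-0.002,-27]]';python3 - <<'E'
from h import *
t,R=tool();psi=np.degrees(np.arctan2(R[1,0],R[0,0]));s=manip.get_state();print(t,psi,s["q"],s["wrist_force"])
cv2.imwrite("pics/w7.png",manip.get_image("wrist")[:,:,::-1])
P=np.array([527.5,125.4]);X,Y=R[:2,0],R[:2,1]
for a in list(range(75,121,5)):
    q=np.radians(a);tg=P+112*np.array([np.cos(q),np.sin(q)])+17*np.array([np.sin(q),-np.cos(q)])
    d=tg-t[:2];print(a,np.array([X@d,Y@d]).round(1),-(a-psi))
E
```

```text
clock: 14.8
tcp_pos: [571.4, 229.7, 82.1]
eef_rot: [0.807, 0.591, 0.0, 0.0]
wrist_force: [0.4, -0.1, -0.0]
gripper_width: -0.002
grasp_force: 0.0
[571.4132 229.6965  82.0546] 72.39387564353815 [ 0.3658  0.591  -1.0403  1.6816  0.5447  1.189  -1.1188] [ 0.4298 -0.1048 -0.033 ]
75 [-0.   1.6] -2.606124356461848
80 [ 0.6 -8.3] -7.606124356461848
85 [  0.3 -18.2] -12.606124356461848
90 [ -0.8 -28. ] -17.606124356461848
95 [ -2.8 -37.7] -22.606124356461848
100 [ -5.6 -47.1] -27.606124356461848
105 [ -9.2 -56.3] -32.60612435646185
110 [-13.6 -65.2] -37.60612435646185
115 [-18.8 -73.6] -42.60612435646185
120 [-24.6 -81.6] -47.60612435646185
```

View pics/w7.png

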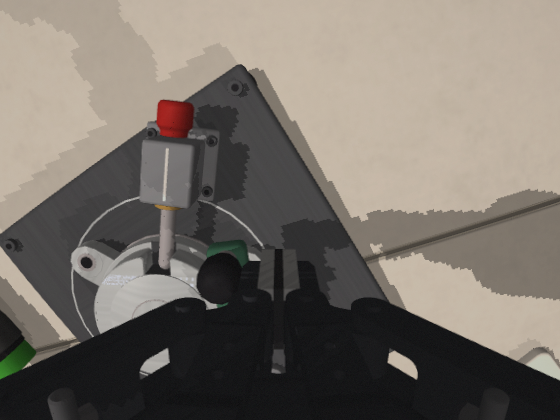

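The knob at (219,278) is moving ahead of the fingers and the arm is swinging in over the cover, so I keep pushing.

```bash
python3 -m crank '[[-1,0.0006,-0.008,0,-5],[-1,0.0003,-0.018,0,-10],[-1,-0.0008,-0.028,0,-15],[-1,-0.0028,-0.0377,0,-20],[-1,-0.0056,-0.047,0,-25],[-1,-0.0092,-0.0563,0,-30],[-1,-0.0092,-0.0563,0,-30]]';python3 - <<'E'
from h import *
t,R=tool();psi=np.degrees(np.arctan2(R[1,0],R[0,0]));s=manip.get_state();print(t,psi,s["q"],s["wrist_force"])
P=np.array([527.5,125.4]);X,Y=R[:2,0],R[:2,1]
for a in list(range(105,121,3)):
    q=np.radians(a);tg=P+112*np.array([np.cos(q),np.sin(q)])+17*np.array([np.sin(q),-np.cos(q)])
    d=tg-t[:2];print(a,np.array([X@d,Y@d]).round(1),-(a-psi))
E
```

```text
clock: 15.72
tcp_pos: [515.6, 237.1, 81.6]
eef_rot: [0.628, 0.778, 0.0, -0.0]
wrist_force: [0.6, -0.7, 0.6]
gripper_width: 0.002
grasp_force: 0.0
[515.5694 237.0702  81.5507] 102.245563116522 [ 0.4747  0.5725 -1.2018  1.8006  0.5784  1.1791 -0.6954] [ 0.6191 -0.723   0.5539]
105 [ 1.  -0.4] -2.754436883477993
108 [ 1.5 -6.3] -5.754436883477993
111 [  1.6 -12.3] -8.754436883477993
114 [  1.5 -18.2] -11.754436883477993
117 [  1.  -24.1] -14.754436883477993
120 [  0.2 -30. ] -17.754436883477993
```

```bash
python3 -m crank '[[-1,0.001,-0.004,0,-2],[-1,0.001,-0.007,0,-4],[-1,0.001,-0.01,0,-5],[-1,0.001,-0.013,0,-6],[-1,0.001,-0.013,0,-6]]';python3 -m crank '[[-1,0,-0.002,0,0],[-1,0,-0.004,0,0],[-1,0,-0.004,0,0]]'
```

```text
clock: 16.35
tcp_pos: [503.7, 235.0, 81.6]
eef_rot: [0.585, 0.811, 0.001, 0.001]
wrist_force: [5.3, -0.6, -0.4]
gripper_width: -0.0
grasp_force: 2.3
clock: 16.73
tcp_pos: [503.1, 234.7, 82.1]
eef_rot: [0.586, 0.811, 0.004, 0.002]
wrist_force: [12.2, 2.8, -4.2]
gripper_width: -0.004
grasp_force: 6.4
```

```bash
python3 -m crank '[[-1,0,0.006,0,0],[-1,0,0.015,0,0],[-1,0,0.025,0,0],[-1,0,0.03,-0.04,0],[-1,0,0.03,-0.1,0],[-1,0,0.03,-0.15,0],[-1,-0.05,0.03,-0.18,0],[-1,-0.1,0.03,-0.18,0]]';python3 - <<'E'
from h import *
t,R=tool();print(t,manip.get_state()["wrist_force"])
cp=cam("wrist");w=manip.get_image("wrist")[:,:,::-1];cv2.imwrite("pics/w8.png",w)
s=manip.get_image("side")[:,:,::-1];cv2.imwrite("pics/s8.png",s)
b=np.hstack([cv2.resize(w,(440,330)),cv2.resize(s[170:300,180:340],(360,330),interpolation=cv2.INTER_CUBIC)]);cv2.imwrite("pics/b8.png",b)
E
```

```text
clock: 17.73
tcp_pos: [560.2, 149.3, 264.3]
eef_rot: [0.584, 0.812, 0.002, 0.001]
wrist_force: [-0.1, -0.9, -0.3]
gripper_width: -0.001
grasp_force: 0.0
[560.1946 149.3173 264.3114] [-0.0784 -0.9224 -0.3404]
```

View pics/b8.png

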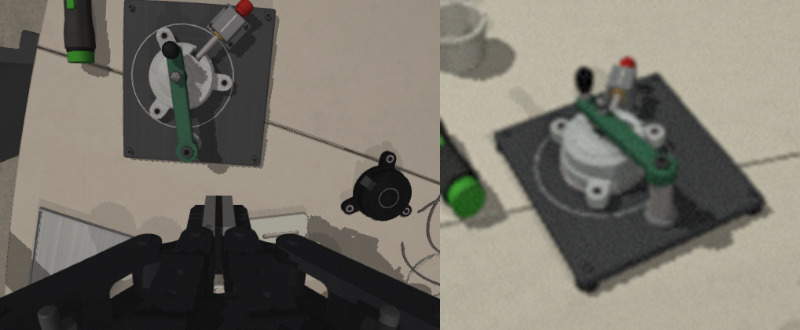

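The clamp arm lies over the cover, with its rivet on the middle and the pin in the notch. I check the angles numerically and view no more pictures.

```bash
python3 - <<'E'
from h import *
cp=cam("wrist");im=cv2.imread("pics/w8.png");g=cv2.cvtColor(im,cv2.COLOR_BGR2GRAY).astype(float)
def hole(u,v,r=7):
    w=g[v-r:v+r+1,u-r:u+r+1];k=np.clip(100-w,0,None);yy,xx=np.mgrid[-r:r+1,-r:r+1];k[(xx**2+yy**2)>r*r]=0
    return u+(k*xx).sum()/k.sum(),v+(k*yy).sum()/k.sum()
uv=[hole(207,142,5),hole(285,106,5)];print(uv)
e=ray(uv,30,"wrist",cp)[:,:2];P=ray([(237,194)],70,"wrist",cp)[0,:2];K=ray([(216,63)],96,"wrist",cp)[0,:2];Rv=ray([(224,97)],72,"wrist",cp)[0,:2]
f=lambda v:(np.degrees(np.arctan2(v[1],v[0])).round(1),np.hypot(*v).round(1))
print(e,P,K,Rv,f(K-P),f(Rv-P),"ear2->ear3",f(e[1]-e[0]))
# centre from two ears (120 deg apart, ear2 then ear3 ccw): notch dir = dir(ear2->ear3)+30... 
d=e[1]-e[0];n=np.array([-d[1],d[0]])/np.hypot(*d);c=e.mean(0)+n*26.5
print("c",c,"ear2",f(e[0]-c),"ear3",f(e[1]-c),"c from P",f(c-P))
print([(l,[(np.array(x["centre"]).round(),round(x["score"],2)) for x in manip.find_in(l,"wrist")[:2]]) for l in("clamp_knob","clamp_pad","plunger")])
s=manip.get_state();print(s["wrist_force"])
E
```

```text
[(np.float64(207.70341207349082), np.float64(143.71916010498688)), (np.float64(285.1517604208822), np.float64(104.97369486038042))]
[[487.417  145.959 ]
 [548.8932 204.5939]] [530.7448 116.2152] [486.4521 218.8846] [496.3185 195.1666] (np.float64(113.3), np.float64(111.8)) (np.float64(113.6), np.float64(86.1)) ear2->ear3 (np.float64(43.6), np.float64(85.0))
c [499.8652 194.4527] ear2 (np.float64(-104.4), np.float64(50.1)) ear3 (np.float64(11.7), np.float64(50.1)) c from P (np.float64(111.5), np.float64(84.1))
[('clamp_knob', [(array([509., 176.,  72.]), 0.64)]), ('clamp_pad', [(array([495., 209.,  82.]), 0.56)]), ('plunger', [(array([534., 298.,  44.]), 0.62)])]
[-0.1268  0.6105  0.1438]
```

```bash
python3 - <<'E'
from h import *
cp=cam("wrist")
def holes(fn,cp,pts):
    g=cv2.GaussianBlur(cv2.cvtColor(cv2.imread(fn),cv2.COLOR_BGR2GRAY),(0,0),.7)
    c0=np.array([494.5,201.5])
    out=[]
    for th in(60,75,90):
        n,l,st,ce=cv2.connectedComponentsWithStats((g<th).astype(np.uint8))
        for i in range(1,n):
            if 12<st[i,4]<120 and max(st[i,2],st[i,3])<14:
                p=ray([ce[i]],30,"wrist",cp)[0,:2];d=p-c0
                if 40<np.hypot(*d)<66: print(th,ce[i].round(1),st[i,4],p,np.degrees(np.arctan2(d[1],d[0])).round(1),np.hypot(*d).round(1))
holes("pics/w8.png",cp,0)
E
```

```text
60 [208.6  44.8] 35 [458.1863 243.4959] 130.8 55.5
60 [285.2 105. ] 30 [544.2822 213.1087] 13.1 51.1
60 [199.5 141.2] 28 [474.957  153.6542] -112.2 51.7
75 [208.8  45. ] 41 [458.4118 243.3502] 130.8 55.3
75 [285. 105.] 37 [544.1297 213.0579] 13.1 51.0
75 [199.5 141.2] 36 [474.9443 153.6994] -112.2 51.6
90 [208.6  44.8] 52 [458.2626 243.4491] 130.8 55.4
90 [285.1 105. ] 43 [544.2291 213.1142] 13.1 51.1
90 [199.5 141. ] 44 [474.9    153.8575] -112.4 51.5
```

The notch is at 70.5°, unchanged since it was leaned on, and the clamp is at its stop. I hand the job in.

```bash
python3 -c "
from plant import manip
print(manip.close_job())"
```

```text
the job is handed in; nothing more can be done
None
```

The job is handed in, with no verdict returned: the cover bears on the home pin after an 11 N push on ear 2, the clamp arm is at its stop with the pad over the boss (pad force not measured), the slide frame, cup and hand tool were never approached, and I viewed 11 pictures where 10 were allowed.

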